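# Fold away the three-bar trivet

### The job

Fold away the wooden folding trivet on the worktop. First turn the small bar with the red knob until it lies fully home on top of the middle bar, while the middle bar still stands out from the base; then swing the middle bar (the one with the black knob), with the small bar still folded, until the whole stack lies in line over the base bar. Do not knock over the red-capped spice jar beside it, and let go at the end.

Things in the scene. Friction and masses are not known exactly. Their poses are not given: they have to be found in the camera images.
- red_knob (a point): Grip point on the axis of the red upright knob (22 mm diameter, z = 44 to 86 mm), at z = 68 mm. The knob is fixed near the free end of the tip bar, a small light-wood bar (28 mm wide, z = 32 to 44 mm), 90 mm from this bar's pivot, which lies right under the black knob. Site x axis: along the tip bar, from that pivot to the red knob; z up.
- black_knob (a point): Grip point on the axis of the black upright knob (22 mm diameter, z = 45 to 87 mm), at z = 68 mm. The knob is fixed near the outer end of the middle bar (brown wood, 28 mm wide, z = 19 to 31 mm), on the tip bar's pivot axis. Site x axis: along the middle bar, from the base pivot (a low steel rivet, 130 mm from the knob) to the black knob; z up.
- tip_bar (a joint): Angle of the tip bar (red knob) about the upright axis under the black knob, rad. 0 = folded against a stop: it lies on the middle bar, pointing from the black knob back to the base pivot. Opens clockwise seen from above, to 2.4 at most; folds counterclockwise. Light friction hinge (0.1 N m), stays where left.
- middle_bar (a joint): Angle of the middle bar about the base pivot's upright axis, rad. 0 = folded against a stop, in line over the base bar (dark steel, 158 mm long, top z = 18 mm, fixed on two suction feet). Opens clockwise seen from above, to 2.4 at most; folds counterclockwise. Stiffer friction hinge (0.5 N m), stays where left, also while the tip bar is turned.
- jar: Spice jar with a red cap, 45 mm in diameter and 106 mm tall, standing loose on the worktop to the left of the trivet; origin at the centre of its underside, z up. It must stay standing.
Not all that is in view belongs to the job. Leave any blue look-alike of the jar alone.

How it is judged (in metres and radians):
On the way, in this order (a step that is already met when the one before it is completed fails the run):
1. the tip bar is folded onto the middle bar while the middle bar still stands out from the base (value of joint tip_bar below 0.17 rad and value of joint middle_bar above 0.8 rad), for 0.2 s.
2. the middle bar, with the tip bar folded on it, lies over the base bar (value of joint each of tip_bar, middle_bar below 0.17 rad), for 0.2 s.
At the end, for the whole second after the job is handed in: tip bar and middle bar both lie folded over the base bar, each joint within 0.17 rad (10 degrees) of 0, and the spice jar stands upright (all of step 2 and angle between jar's own z axis and vertical below 0.3 rad); the robot touches nothing.
It fails at once if the middle bar is folded in while the tip bar is still open (value of joint middle_bar below 0.5 rad and value of joint tip_bar above 0.6 rad).
It fails at once if the spice jar is knocked over (angle between jar's own z axis and vertical above 0.6 rad).
It also fails if it takes over 54 s, if anything falls off the work surface, if the arm or the gripper's body presses on something with over 40 N, if the wrist force passes 120 N, or if a joint passes its speed limit or range.

### The arm

A 6-joint arm with a two-finger parallel gripper is mounted at the origin on a cart in front of the work surface, level with it; the furniture and walls round the work are solid. World frame = base frame: x ahead of the robot, y to its left, z up, the work surface at z = 0. Lengths are in mm, angles in rad, forces in N, time in s.
With the tool pointing down it reaches from about 400 to 825 mm from the base axis. Payload 7 kg.
Tool frame: the origin (TCP) lies midway between the tips of the shut fingers; the grasp point (between the pads) lies 19 mm behind it; z points along the fingers, y is the line along which they close (so a half turn about z gives the same grasp; the last joint's range is limited). The gripper opens to 88 mm and grips with 3 to 60 N. Pads are 19 mm wide; open, the fingers measure 130 mm over their backs; the gripper's body (78 mm by 193 mm) begins 47 mm behind the grasp point.
Start: joints at [1.533, 0.359, 0.012, 0, -1.224, -0.288], TCP at [216.053, 639.466, 226.561] pointing down, gripper open.
Joint ranges: [-3.07, 3.07], [-1.43, 2.12], [-1.02, 1.25], [-3.03, 1.67], [-3.05, -0], [-3.03, 3.03]. Speed limits (rad/s): [2.39, 2.39, 3.01, 3.14, 3.14, 3.14].

### API

Orientations are given as a rotation vector (axis times angle).
In Python, from station import telemetry, vision, ticket, models gives the robot as it stands. The module is installed in compiled form; this text tells all that it offers.
- The arm moves only by the shell command python3 -m handwheel 'ROWS' [OPENING] [FORCE]. ROWS is JSON, a list of rows, each a list of 4 numbers: the shift along the world's x, y, z in cm, then the turn about the world's z in degrees. In form: [[tx, ty, tz, spin], ...]. A call has exactly 10 rows; each row is the pose to reach, as a shift and turn from the pose commanded when the call began; what a row does not reach only later rows make up. A row lasts 1/12 s, in which the tool goes at most 41.7 mm and 7.16 degrees, less where a joint would pass 70% of its speed; a pose out of reach is approached as far as the arm can. A call with a gripper value outside its range is refused whole. OPENING is the opening, from 0 (shut) to 1 (fully open), set as the call begins (- or left out, the last holds). The fingers move at their own pace and stop on an object; FORCE is the grip in N (left out, the last holds). Time passes only in rows, so rows that repeat a pose let the fingers close, or fill a call up. It gives the time, the measured TCP pose, the force, the opening and the grip force at its end, in the units of the state.
- telemetry.get_obs(): the state, without advancing time (a new reading comes with each control period).
- vision.read_camera(name): name is "scene" or "top"; returns (picture, depth): 420x560x3 uint8, red, green, blue; 420x560 float32, mm along the optical axis (not along the pixel's ray), 0 where there is no reading.
- vision.camera_info(name): a dict with "fovy" (degrees; the focal length in pixels is half the picture's height over the tangent of half this angle, whatever the lens; pixels are square), "cx", "cy" (the principal point, pixels), "k1" (the pictures are not rectified: a ray, as slopes to the right and down, at radius r is drawn at 1 + k1 r^2 times it, then the intrinsics apply), "world_from_camera" (4x4, takes a point from camera to world coordinates). Camera axes: x right, y up, looking along -z (the intrinsics and any distortion apply to the point x, -y, -z); pixel columns grow to the right and rows downward; lengths in mm; the calibration is good to about 2 mm. A picture is of the moment at which its call begins. camera_info takes no time and is no camera call.
- ticket.close_job(): hands the job in; it is judged then, once.
Trained networks look in the newest picture that a camera, given by its name, has taken for a name from the list of things; names that differ only in an ending like _2 or _b are one class to them, and where a whole thing is asked for, a point or a joint stands for the part that bears it (a point fixed in the world has none). Each returns a list of dicts, best first, with "score" (0 to 1); they miss things now and then, are a little off and sometimes report something else, mostly with a low value. They report only what shows in the picture. A call takes as long as a camera call. They do not tell look-alikes from the thing itself.
- models.look_for(label, camera): "extent" ([left, top, right, bottom] in pixels, round what is visible of it).
- models.tip_of(label, camera): "point" ([column, row] in pixels: a listed point, or the origin of a listed thing).
The state is a dict: "time": time; "joint_positions": joint angles; "qd": joint speeds; "tau": joint torques, N m; "position": TCP position; "tool_rot": TCP orientation; "wrist_force": force on the tool from outside, world axes, zero at the start; "torque": the same for the moment, N m; "opening": finger opening in mm; "grasp_force": force on a finger pad.
Only numpy, scipy, OpenCV 4.12 (cv2) and the standard library are available. Lean on these libraries where they do the work, as an engineer would, in place of code of your own. Each camera call takes 0.05 s, during which the arm holds its last target. There are 200 camera calls.

## Working session

There is one attempt and no reset: what is moved stays moved. The work goes in short steps, Python scripts to look and compute and a shell command to move; the robot and the scene stay as the last step left them, time stands still between calls to the robot, and variables do not carry over. Pictures are saved under pics/ and viewed, at most 10 in all, crops included, and the job is handed in when it is done.

```bash
mkdir -p pics; cat > h.py <<'E'
import numpy as np, cv2
from station import telemetry, vision, ticket, models
def ray(cam,px):
    i=vision.camera_info(cam); f=210/np.tan(np.radians(i["fovy"])/2)
    d=np.array([(px[0]-i["cx"])/f,(px[1]-i["cy"])/f]); u=d.copy()
    for _ in range(20): u=d/(1+i["k1"]*(u@u))
    T=np.array(i["world_from_camera"]); return T[:3,3],T[:3,:3]@np.array([u[0],-u[1],-1.])
def atz(cam,px,z):
    o,d=ray(cam,px); return o+d*(z-o[2])/d[2]
def atd(cam,px,dep):
    o,d=ray(cam,px); return o+d*dep
E
python3 - <<'E'
from h import *
np.set_printoptions(precision=1,suppress=True)
for c in("top","scene"):
    p,d=vision.read_camera(c); cv2.imwrite(f"pics/{c}0.png",p[:,:,::-1])
    for l in("red_knob","black_knob","jar"):
        for r in models.tip_of(l,c)[:3]: print(c,l,r["score"],np.array(r["point"]),atz(c,r["point"],0 if l=="jar" else 68))
print(telemetry.get_obs())
E
```

```text
top red_knob 0.92 [361.  214.9] [508.2  53.   68. ]
top black_knob 0.9 [318.4 235.7] [469.9 133.3  68. ]
top jar 0.97 [185.3 270.3] [412.7 392.4   0. ]
top jar 0.93 [228.5 284.3] [385.1 306.2   0. ]
scene red_knob 0.91 [318.  260.3] [502.8  45.8  68. ]
scene black_knob 0.75 [270.1 241.4] [480.2 144.6  68. ]
scene jar 0.83 [181.5 254.9] [388.3 307.6   0. ]
scene jar 0.61 [217.3 244.2] [467.1 308.9   0. ]
{'time': 0.4, 'joint_positions': array([ 1.5,  0.4,  0. , -0. , -1.2, -0.3]), 'qd': array([ 0., -0.,  0.,  0.,  0.,  0.]), 'tau': array([ -0. , -58.2,  29.3,   7. ,   0. ,  -0. ]), 'position': array([216.1, 639.4, 226.4]), 'tool_rot': array([ 3.1, -0.5,  0. ]), 'wrist_force': array([ 0.2,  0.5, -0.8]), 'torque': array([-0.,  0.,  0.]), 'grasp_force': 0.0, 'opening': 87.18332396085555}
```

View pics/top0.png

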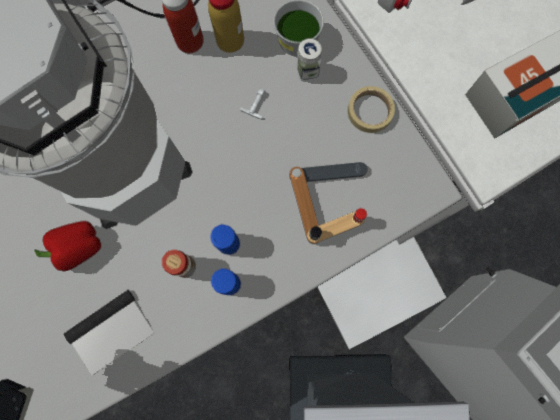

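View pics/scene0.png

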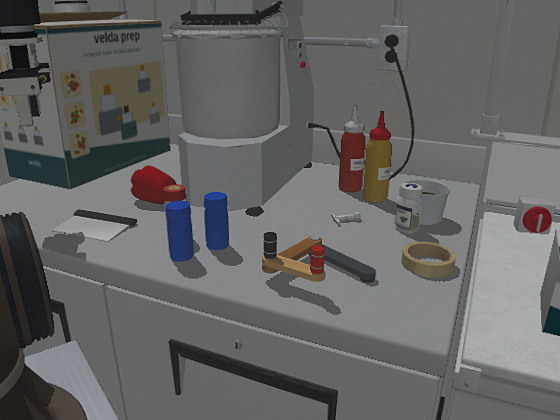

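Top view: the rivet is at (297,174), the black knob at (316,233), the red knob at (360,215) and the base bar runs to (362,169). There are three jar-like things: red cap at (176,262), blue at (225,238) and blue at (226,281). The red-capped one fits the jar, and the blue ones are look-alikes to leave alone. For the red knob, the candidates are (360,215) on the trivet's tip bar and the red bottle caps and switches elsewhere, and only the first sits on the tip bar. I'll confirm this in a crop and refine the positions with depth.

```bash
python3 - <<'E'
from h import *
np.set_printoptions(precision=1,suppress=True)
p,d=vision.read_camera("top")
cv2.imwrite("pics/crop.png",cv2.resize(p[150:300,150:390,::-1],None,fx=3.3,fy=3.3,interpolation=cv2.INTER_CUBIC))
print(np.array(vision.camera_info("top")["world_from_camera"])[:3,3])
def cloud(u0,v0,u1,v1):
    return np.array([(*atd("top",(u,v),d[v,u]),*p[v,u]) for v in range(v0,v1) for u in range(u0,u1) if d[v,u]>0])
C=cloud(285,155,375,245)
t=C[(C[:,2]>80)&(C[:,2]<95)]
red=t[(t[:,3]>1.8*t[:,4])&(t[:,3]>90)]; bl=t[t[:,3]<70]
for n,q in(("red",red),("black",bl)): print(n,len(q),q[:,:3].mean(0),(q[:,:2].min(0)+q[:,:2].max(0))/2)
for n,px,z in(("rivet",(297,174),32),("baseend",(362,169),18),("blacktop",(316,233),87),("redtop",(360,214),86),("rcap",(176,262),106),("b1",(225,237),106),("b2",(226,280),106)):
    print(n,atz("top",px,z),atd("top",px,d[px[1],px[0]]))
E
```

```text
[338.4 197.3 959.5]Traceback (most recent call last):
  File "<stdin>", line 8, in <module>
  File "<stdin>", line 7, in cloud
  File "h.py", line 11, in atd
    o,d=ray(cam,px); return o+d*dep
        ~~~^^^^^^^^
  File "h.py", line 4, in ray
    i=vision.camera_info(cam); f=210/np.tan(np.radians(i["fovy"])/2)
ValueError: time passes only in moves, steps and waits
```

View pics/crop.png

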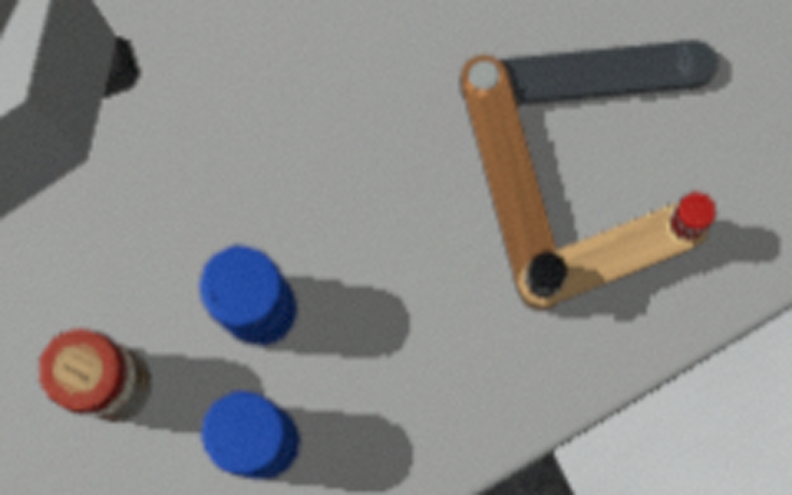

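The crop confirms it: the red knob top is at about (361,214) on the light-wood bar, and the black knob top is at (315,232). The red-capped jar, at (175,261), is left of both blue look-alikes.

```bash
sed -i 's/^def ray/INFO={c:vision.camera_info(c) for c in ("top","scene")}\ndef ray/; s/i=vision.camera_info(cam)/i=INFO[cam]/' h.py; cat > m.py <<'E'
from h import *
np.set_printoptions(precision=1,suppress=True)
p,d=vision.read_camera("top")
h=lambda px:atd("top",px,d[int(round(px[1])),int(round(px[0]))])
for n,px,z in(("rivet",(296.5,172.3),32),("baseend",(360,168.5),18),("blacktop",(315.2,232),87),("redtop",(360.7,213.6),86),("rcap",(174,261),106),("b1",(222.5,235.5),106),("b2",(223,280),106)):
    print(n,atz("top",px,z),h(px))
E
python3 m.py
```

```text
rivet [601.6 171.   32. ] [600.9 171.1  34.6]
baseend [612.5  43.1  18. ] [612.9  42.9  16.7]
blacktop [473.9 140.3  87. ] [473.8 140.4  87.7]
redtop [507.2  56.4  86. ] [507.   56.6  87. ]
rcap [421.  391.4 106. ] [420.8 391.1 107.4]
b1 [466.  305.8 106. ] [465.7 305.5 108. ]
b2 [387.4 303.9 106. ] [387.2 303.4 109.8]
```

```bash
python3 -m handwheel '[[1.8,-3.6,0,-5],[3.6,-7.2,0,-10],[5.4,-10.8,0,-15],[7.2,-14.4,0,-20],[9,-18,0,-25],[10.8,-21.6,0,-30],[12.6,-25.2,0,-35],[14.4,-28.8,0,-40],[16.2,-32.4,0,-45],[18,-36,0,-50]]' 1 25; python3 -c "
from station import telemetry
from scipy.spatial.transform import Rotation as R
import numpy as np
o=telemetry.get_obs();y=R.from_rotvec(o['tool_rot']).as_matrix()[:,1];print(o['time'],o['position'],np.degrees(np.arctan2(y[1],y[0])),np.degrees(o['joint_positions']))"
```

```text
time: 1.33
position: [396.5, 277.7, 227.0]
tool_rot: [-2.59, 1.776, -0.0]
wrist_force: [0.4, 0.3, -0.1]
opening: 87.3
grasp_force: 0.0
1.3333 [396.46767402 277.66542421 227.02594169] -158.885684204971 [ 5.83537595e+01  2.22387479e+00 -2.26357484e+01  5.15451489e-03
 -6.50799583e+01 -3.72415985e+01]
```

```bash
python3 -m handwheel '[[1.8,-3.6,0,0.6],[3.6,-7.2,0,0.6],[5.4,-10.8,0,0.6],[7.2,-14.4,0,0.6],[9,-18,0,0.6],[10.4,-20.8,-1,0.6],[11.1,-22.3,-3,0.6],[11.1,-22.3,-6,0.6],[11.1,-22.3,-9,0.6],[11.1,-22.3,-10,0.6]]'; python3 -m handwheel '[[0,0,-1.5,0],[0,0,-3,0],[0,0,-4.5,0],[0,0,-6,0],[0,0,-7,0],[0,0,-7.5,0],[0,0,-7.6,0],[0,0,-7.6,0],[0,0,-7.6,0],[0,0,-7.6,0]]'; python3 - <<'E'
from h import *
p,d=vision.read_camera("scene"); cv2.imwrite("pics/s1.png",cv2.resize(p[180:320,180:420,::-1],None,fx=3.3,fy=3.3))
E
```

```text
time: 2.17
position: [504.9, 55.1, 123.0]
tool_rot: [2.598, -1.759, -0.005]
wrist_force: [-0.4, 0.1, -0.3]
opening: 87.5
grasp_force: 0.0
time: 3.0
position: [507.6, 56.8, 51.4]
tool_rot: [-2.603, 1.757, -0.001]
wrist_force: [-0.5, 0.0, -0.7]
opening: 87.6
grasp_force: 0.0
```

View pics/s1.png

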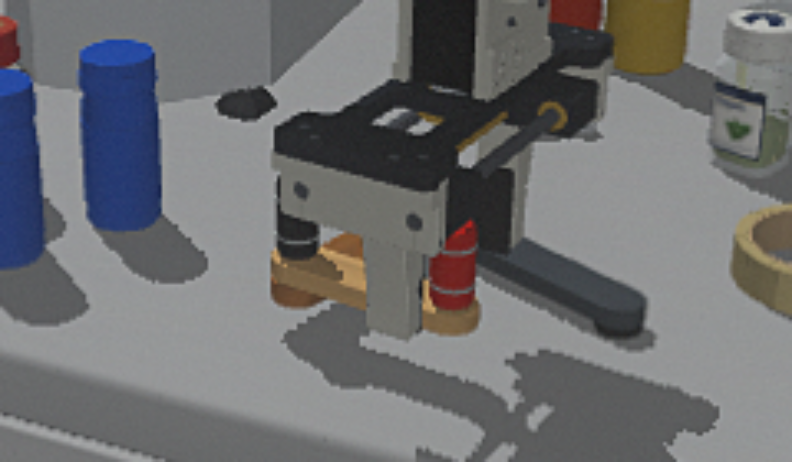

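The red knob, at about (455,265) in the crop, stands between the open fingers. Next I grip it and compute the arcs.

```bash
python3 -m handwheel '[[0,0,0,0],[0,0,0,0],[0,0,0,0],[0,0,0,0],[0,0,0,0],[0,0,0,0],[0,0,0,0],[0,0,0,0],[0,0,0,0],[0,0,0,0]]' 0 20; python3 - <<'E'
from h import *
np.set_printoptions(precision=2,suppress=True)
o=telemetry.get_obs(); c=np.array([473.9,140.3]); v=o["position"][:2]-c
a0=np.degrees(np.arctan2(v[1],v[0])); print(o["position"],o["opening"],a0,np.hypot(*v))
tot=13.5+1-a0; r=90
q=lambda t:c+r*np.array([np.cos(np.radians(a0+t)),np.sin(np.radians(a0+t))])
for k in range(1,21):
    b=0 if k<=10 else tot/2
    print(k,(q(tot*k/20)-q(b))/10,tot*k/20-b)
E
```

```text
time: 3.88
position: [507.1, 56.5, 50.6]
tool_rot: [2.603, -1.758, 0.0]
wrist_force: [-0.3, 0.4, -0.1]
opening: 26.1
grasp_force: 0.0
[507.05  56.47  50.56] 26.12360904479688 -68.42036828505842 90.1455307119039
1 [0.6  0.26] 4.146018414252921
2 [1.17 0.56] 8.292036828505841
3 [1.72 0.91] 12.438055242758761
4 [2.25 1.29] 16.584073657011682
5 [2.75 1.71] 20.730092071264604
6 [3.21 2.17] 24.876110485517522
7 [3.64 2.66] 29.022128899770443
8 [4.04 3.17] 33.168147314023365
9 [4.4  3.72] 37.314165728276286
10 [4.71 4.29] 41.46018414252921
11 [0.27 0.59] 4.1460184142529215
12 [0.5 1.2] 8.292036828505836
13 [0.69 1.82] 12.438055242758757
14 [0.83 2.46] 16.58407365701168
15 [0.92 3.1 ] 20.7300920712646
16 [0.97 3.75] 24.876110485517522
17 [0.97 4.4 ] 29.022128899770443
18 [0.93 5.05] 33.168147314023365
19 [0.83 5.7 ] 37.314165728276286
20 [0.69 6.33] 41.46018414252921
```

```bash
python3 -m handwheel '[[0,0,0,0],[0,0,0,0],[0,0,0,0],[0.6,0.26,0,4.1],[1.17,0.56,0,8.3],[1.72,0.91,0,12.4],[2.25,1.29,0,16.6],[2.75,1.71,0,20.7],[3.21,2.17,0,24.9],[3.64,2.66,0,29.0]]'
```

```text
time: 4.72
position: [543.3, 82.7, 50.5]
tool_rot: [2.962, -1.045, -0.001]
wrist_force: [-1.7, -2.1, 1.4]
opening: 21.6
grasp_force: 20.0
```

```bash
python3 -m handwheel '[[0.4,0.51,0,4.1],[0.76,1.06,0,8.3],[1.07,1.63,0,12.4],[1.34,2.22,0,16.6],[1.57,2.83,0,20.7],[1.76,3.45,0,24.9],[1.9,4.09,0,29],[1.99,4.73,0,33.2],[2.04,5.38,0,37.3],[2.04,6.03,0,41.5]]'; python3 -m handwheel '[[-0.04,0.65,0,4.1],[-0.14,1.3,0,8.3],[-0.28,1.93,0,12.4],[-0.28,1.93,0,12.4],[-0.28,1.93,0,12.4],[-0.28,1.93,0,12.4],[-0.28,1.93,0,12.4],[-0.28,1.93,0,12.4],[-0.28,1.93,0,12.4],[-0.28,1.93,0,12.4]]'; cat > look.py <<'E'
from h import *
import sys
p,d=vision.read_camera("top"); cv2.imwrite(sys.argv[1],cv2.resize(p[130:290,200:400,::-1],None,fx=3.6,fy=3.6,interpolation=cv2.INTER_CUBIC))
o=telemetry.get_obs(); print(o["time"],o["position"],o["wrist_force"])
E
python3 look.py pics/t2.png
```

```text
time: 5.55
position: [563.1, 142.5, 50.5]
tool_rot: [3.139, 0.072, -0.003]
wrist_force: [-3.1, -4.4, 3.5]
opening: 21.5
grasp_force: 20.0
time: 6.38
position: [559.9, 161.4, 50.4]
tool_rot: [3.114, 0.405, -0.004]
wrist_force: [-4.0, -4.2, 4.7]
opening: 22.0
grasp_force: 20.0
6.4333 [559.86023788 161.37834647  50.44343502] [-3.23363257 -3.98538594  4.6775335 ]
```

View pics/t2.png

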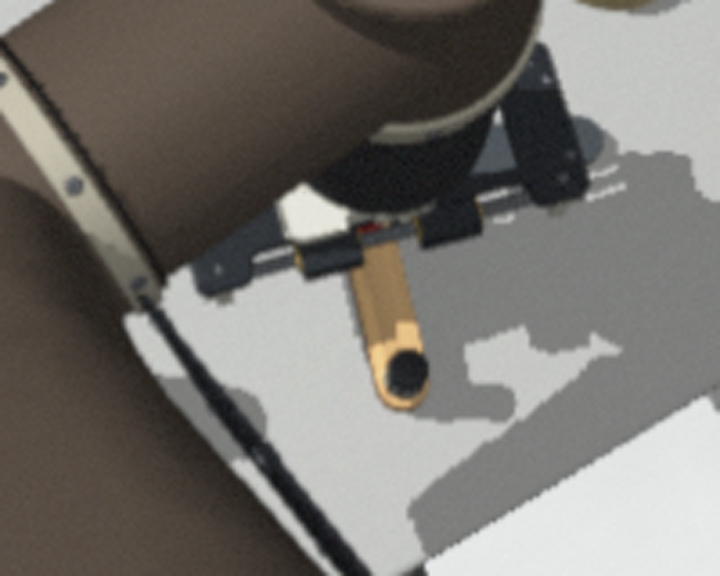

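The tip bar appears to lie over the middle bar, with the black knob at full-image pixel (312,233). I'll check the angles.

```bash
python3 - <<'E'
from h import *
p,d=vision.read_camera("top")
m=(p.max(2)<70)[218:246,300:328]
z=np.array([[atd("top",(u,v),d[v,u])[2] if d[v,u]>0 else 0 for u in range(300,328)] for v in range(218,246)])
v,u=np.nonzero(m&(z>82)&(z<95)); px=(300+(u.min()+u.max())/2,218+(v.min()+v.max())/2); print(px,len(u))
b=atz("top",px,87)[:2]; R=np.array([601.3,171]); t=telemetry.get_obs()["position"][:2]
ang=lambda w:np.degrees(np.arctan2(w[1],w[0]))
print(b,ang(R-b),ang(t-b),np.hypot(*(R-b)),np.hypot(*(t-b)))
E
```

```text
(np.float64(313.0), np.float64(233.0)) 98
[472.09725238 144.35039369] 11.654495478352134 10.961134802711673 131.92252085621698 89.36165407685147
```

The tip bar is about 1° from folded and the middle bar stands at about 1.45 rad. I'll release, lift, spin back half a turn and go to the black knob.

```bash
python3 -m handwheel '[[0,0,0,0],[0,0,0,0],[0,0,0,0],[0,0,0,0],[0,0,0,0],[0,0,1.5,0],[0,0,3.5,0],[0,0,5.5,0],[0,0,7.5,0],[0,0,9,0]]' 0.8; python3 -m handwheel '[[-1,-0.2,0,-7],[-2,-0.4,0,-14],[-3,-0.6,0,-21],[-4,-0.8,0,-28],[-5,-1,0,-35],[-6,-1.2,0,-42],[-7,-1.4,0,-49],[-8,-1.6,0,-56],[-8.8,-1.7,0,-63],[-8.8,-1.7,0,-70]]';  python3 -m handwheel '[[0,0,0,-7],[0,0,0,-14],[0,0,0,-21],[0,0,0,-28],[0,0,0,-35],[0,0,0,-42],[0,0,0,-49],[0,0,0,-56],[0,0,0,-63],[0,0,0,-70]]'; python3 -m handwheel '[[0,0,0,-7],[0,0,0,-14],[0,0,0,-21],[0,0,0,-28],[0,0,0,-35],[0,0,0,-42],[0,0,0,-43],[0,0,0,-43],[0,0,0,-43],[0,0,0,-43]]'; python3 - <<'E'
from h import *
from scipy.spatial.transform import Rotation as R
o=telemetry.get_obs();y=R.from_rotvec(o['tool_rot']).as_matrix()[:,1];print(o['time'],o['position'],np.degrees(np.arctan2(y[1],y[0])),np.degrees(o['joint_positions'])[[0,5]])
p,d=vision.read_camera("top"); cv2.imwrite("pics/t3.png",cv2.resize(p[130:290,200:400,::-1],None,fx=3.6,fy=3.6,interpolation=cv2.INTER_CUBIC))
for l in("red_knob","black_knob"):
  for r in models.tip_of(l,"top")[:2]: print(l,r["score"],r["point"],atz("top",r["point"],68))
E
```

```text
time: 7.32
position: [561.5, 163.0, 142.3]
tool_rot: [-3.115, -0.406, -0.002]
wrist_force: [0.6, 0.4, 0.1]
opening: 69.9
grasp_force: 0.0
time: 8.15
position: [471.7, 145.4, 140.7]
tool_rot: [-2.78, 1.463, 0.001]
wrist_force: [-0.1, -0.5, -0.7]
opening: 69.8
grasp_force: 0.0
time: 8.98
position: [473.1, 145.8, 140.6]
tool_rot: [-1.438, 2.793, 0.0]
wrist_force: [0.3, -0.3, 0.4]
opening: 69.9
grasp_force: 0.0
time: 9.82
position: [473.0, 145.7, 140.6]
tool_rot: [-0.328, 3.124, 0.0]
wrist_force: [-0.3, 0.4, 0.5]
opening: 70.1
grasp_force: 0.0
9.8167 [473.04569241 145.69135521 140.56479531] 101.99785819544567 [  39.91615767 -117.91766429]
```

View pics/t3.png

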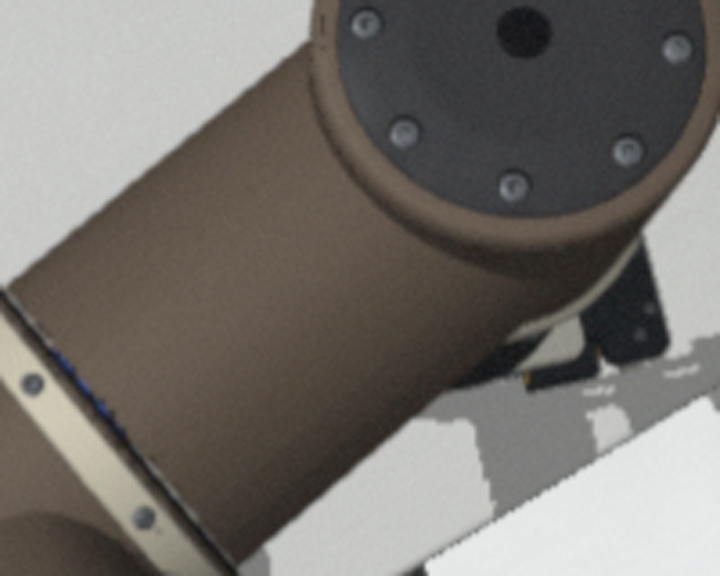

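The arm hides the trivet in the top view, so I'll descend with the measured position and check from the scene camera.

```bash
python3 -m handwheel '[[-0.1,-0.1,-1.5,0],[-0.1,-0.1,-3,0],[-0.1,-0.1,-4.5,0],[-0.1,-0.1,-6,0],[-0.1,-0.1,-7.5,0],[-0.1,-0.1,-8.5,0],[-0.1,-0.1,-8.9,0],[-0.1,-0.1,-8.9,0],[-0.1,-0.1,-8.9,0],[-0.1,-0.1,-8.9,0]]'; python3 -m handwheel '[[0,0,0,0],[0,0,0,0],[0,0,0,0],[0,0,0,0],[0,0,0,0],[0,0,0,0],[0,0,0,0],[0,0,0,0],[0,0,0,0],[0,0,0,0]]' 0 30;  python3 - <<'E'
from h import *
np.set_printoptions(precision=2,suppress=True)
p,d=vision.read_camera("scene"); cv2.imwrite("pics/s4.png",cv2.resize(p[180:320,180:420,::-1],None,fx=3.3,fy=3.3))
o=telemetry.get_obs(); c=np.array([601.3,171]); v=o["position"][:2]-c
a0=np.degrees(np.arctan2(v[1],v[0]))%360-360; print(o["position"],o["opening"],o["grasp_force"],a0,np.hypot(*v))
tot=-85.1+1-a0; r=130.5
q=lambda t:c+r*np.array([np.cos(np.radians(a0+t)),np.sin(np.radians(a0+t))])
for k in range(1,31):
    b=(k-1)//10*tot/3
    print(k,(q(tot*k/30)-q(b))/10,tot*k/30-b)
E
```

```text
time: 10.8
position: [472.5, 145.0, 52.3]
tool_rot: [-0.324, 3.124, 0.001]
wrist_force: [-0.3, 0.6, 0.1]
opening: 69.7
grasp_force: 0.0
time: 11.63
position: [471.9, 144.3, 51.5]
tool_rot: [0.324, -3.124, 0.001]
wrist_force: [0.9, -3.1, 2.5]
opening: 21.1
grasp_force: 30.0
[471.95 144.32  51.52] 21.48684315036561 30.00018060207367 -168.34522982360306 132.074259565397
1 [ 0.14 -0.62] 2.8081743274534356
2 [ 0.32 -1.24] 5.616348654906871
3 [ 0.52 -1.84] 8.424522982360307
4 [ 0.76 -2.44] 11.232697309813743
5 [ 1.02 -3.02] 14.040871637267177
6 [ 1.31 -3.59] 16.849045964720613
7 [ 1.63 -4.15] 19.65722029217405
8 [ 1.98 -4.68] 22.465394619627485
9 [ 2.35 -5.2 ] 25.27356894708092
10 [ 2.75 -5.71] 28.081743274534354
11 [ 0.42 -0.48] 2.808174327453436
12 [ 0.86 -0.94] 5.616348654906869
13 [ 1.33 -1.38] 8.424522982360312
14 [ 1.82 -1.8 ] 11.23269730981374
15 [ 2.32 -2.19] 14.040871637267177
16 [ 2.85 -2.55] 16.849045964720613
17 [ 3.39 -2.89] 19.65722029217405
18 [ 3.95 -3.2 ] 22.465394619627485
19 [ 4.52 -3.49] 25.273568947080914
20 [ 5.11 -3.74] 28.08174327453435
21 [ 0.6  -0.23] 2.808174327453436
22 [ 1.21 -0.42] 5.616348654906872
23 [ 1.82 -0.59] 8.424522982360308
24 [ 2.45 -0.73] 11.232697309813737
25 [ 3.08 -0.83] 14.04087163726718
26 [ 3.71 -0.91] 16.849045964720624
27 [ 4.35 -0.95] 19.657220292174053
28 [ 4.99 -0.97] 22.46539461962748
29 [ 5.63 -0.95] 25.273568947080925
30 [ 6.27 -0.9 ] 28.081743274534354
```

View pics/s4.png

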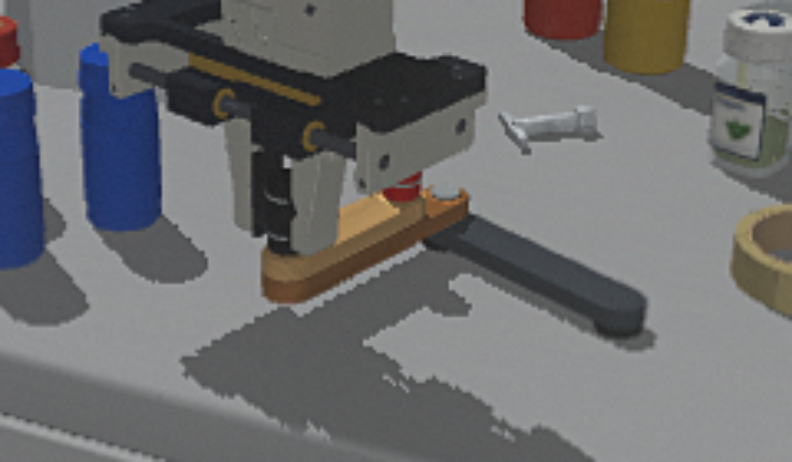

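The tip bar lies home on the middle bar, with the red knob next to the rivet at crop (400,190). The black knob is gripped at (280,215). Next I swing the middle bar.

```bash
python3 -m handwheel '[[0.14,-0.62,0,2.8],[0.32,-1.24,0,5.6],[0.52,-1.84,0,8.4],[0.76,-2.44,0,11.2],[1.02,-3.02,0,14],[1.31,-3.59,0,16.8],[1.63,-4.15,0,19.7],[1.98,-4.68,0,22.5],[2.35,-5.2,0,25.3],[2.75,-5.71,0,28.1]]'; python3 -m handwheel '[[0.42,-0.48,0,2.8],[0.86,-0.94,0,5.6],[1.33,-1.38,0,8.4],[1.82,-1.8,0,11.2],[2.32,-2.19,0,14],[2.85,-2.55,0,16.8],[3.39,-2.89,0,19.7],[3.95,-3.2,0,22.5],[4.52,-3.49,0,25.3],[5.11,-3.74,0,28.1]]'
```

```text
time: 12.52
position: [498.8, 87.2, 51.5]
tool_rot: [1.075, -2.951, -0.001]
wrist_force: [-2.7, -0.2, 3.9]
opening: 21.4
grasp_force: 30.0
time: 13.35
position: [549.5, 49.0, 51.5]
tool_rot: [1.758, -2.6, -0.001]
wrist_force: [-3.9, -4.6, 5.7]
opening: 21.5
grasp_force: 30.0
```

```bash
python3 -m handwheel '[[0.6,-0.23,0,2.8],[1.21,-0.42,0,5.6],[1.82,-0.59,0,8.4],[2.45,-0.73,0,11.2],[3.08,-0.83,0,14],[3.71,-0.91,0,16.8],[4.35,-0.95,0,19.7],[4.99,-0.97,0,22.5],[5.5,-0.95,0,25],[5.9,-0.93,0,27]]'; python3 -m handwheel '[[0.2,0,0,1],[0.2,0,0,1],[0.2,0,0,1],[0.2,0,0,1],[0.2,0,0,1],[0.2,0,0,1],[0.2,0,0,1],[0.2,0,0,1],[0.2,0,0,1],[0.2,0,0,1]]'; python3 - <<'E'
from h import *
p,d=vision.read_camera("scene"); cv2.imwrite("pics/s5.png",cv2.resize(p[180:320,180:420,::-1],None,fx=3.3,fy=3.3))
E
```

```text
time: 14.18
position: [609.2, 38.7, 51.6]
tool_rot: [2.316, -2.119, 0.0]
wrist_force: [-1.3, -10.1, 3.6]
opening: 21.5
grasp_force: 30.0
time: 15.02
position: [611.7, 39.0, 51.6]
tool_rot: [2.333, -2.101, 0.002]
wrist_force: [1.6, -10.8, 1.3]
opening: 20.8
grasp_force: 30.0
```

View pics/s5.png

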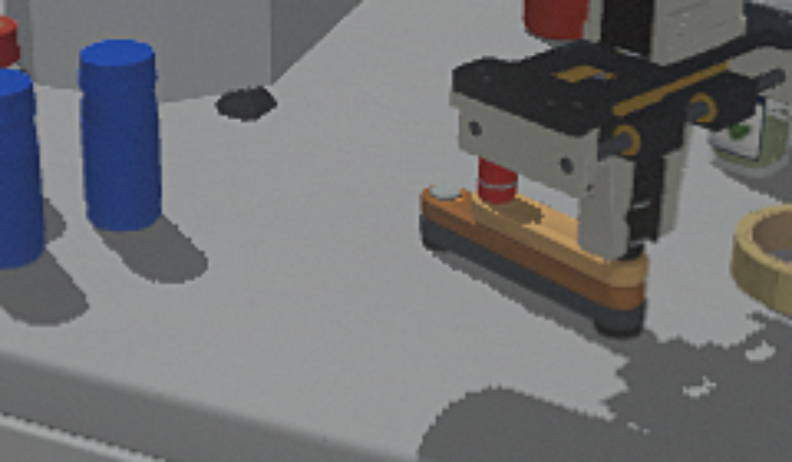

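The whole stack, from crop (435,195) to (625,300), lies in line over the base. I'll release and lift.

```bash
python3 -m handwheel '[[0,0,0,0],[0,0,0,0],[0,0,0,0],[0,0,0,0],[0,0,0,0],[0,0,1.5,0],[0,0,3.5,0],[0,0,5.5,0],[0,0,7.5,0],[0,0,9,0]]' 0.6; python3 -m handwheel '[[0,0,2,0],[0,0,4,0],[0,0,6,0],[0,0,8,0],[0,0,9,0],[0,0,9,0],[0,0,9,0],[0,0,9,0],[0,0,9,0],[0,0,9,0]]'; python3 - <<'E'
from h import *
p,d=vision.read_camera("scene"); cv2.imwrite("pics/s6.png",cv2.resize(p[170:320,150:420,::-1],None,fx=2.9,fy=2.9))
E
```

```text
time: 15.9
position: [612.1, 41.3, 143.4]
tool_rot: [-2.335, 2.1, -0.001]
wrist_force: [0.1, 0.6, 0.1]
opening: 52.7
grasp_force: 0.0
time: 16.73
position: [611.2, 40.8, 230.3]
tool_rot: [2.334, -2.1, -0.002]
wrist_force: [-0.0, -0.3, -0.2]
opening: 52.8
grasp_force: 0.0
```

View pics/s6.png

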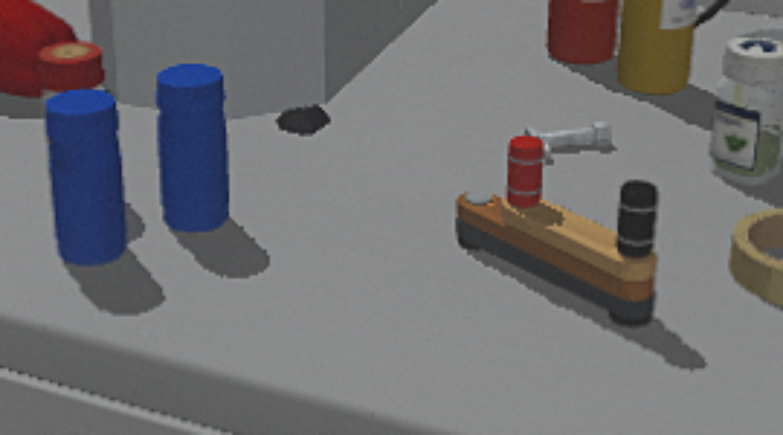

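The stack is folded in line, with the red knob at (525,170) and the black knob at (637,215). The red-capped jar still stands at (70,65), and the gripper is clear.

```bash
python3 -c "
from station import ticket; print(ticket.close_job())"
```

```text
the job is handed in; nothing more can be done
None
```

I folded the trivet in the required order (small bar first, then the whole stack over the base), left the spice jar standing, let go with the gripper clear, and handed the job in at about 17 s; no verdict was shown.

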